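Feed a blank through the guarded strip sander with the push stick

TASK

Feed the thin wooden blank through the little strip sander: lay it flat between the rails of the infeed table just in front of the guard and let go, then draw the push stick out of its dock by the shaft, lay it in the channel behind the blank, nose towards the blank and handle up, and let go of it. Take the stick again by its upright handle and push the blank under the guard with it until the blank is wholly clear of the guard on the outfeed table and lies there flat between the rails, never touching the blank with the fingers once it is under the guard. Finally draw the stick back out and lay it flat on the bench, handle up, leaving the thick blank and the other loose things where they are.

Things in the scene. Friction and masses are not known exactly. Their poses are not given: they have to be found in the camera images.
- sander: Fixed small strip sander, off. Origin on the bench under the guard's middle; x = feed direction (infeed at -x, the longer table, at the robot's right; outfeed at +x), z up. Aluminium bed 90 mm wide, top 14 mm over the bench, x -270 to +175 mm. On it, along its whole length, two steel rails 5 mm high, inner faces at y = -25 and +25 mm.
- guard_mouth (a point): Middle of the mouth under the grey guard on the infeed side, on the bed's top, 35 mm before the sander's origin; axes as the sander's. The guard is 70 mm long (sander x -35 to +35 mm) and 110 mm wide, its top 64 mm over the bench (a dial on it to 70 mm); the opening is 54 mm wide and 26 mm high over the bed.
- blank: The thin wooden blank, 80 x 44 x 20 mm, about 70 g, lying flat on the bench; origin at the centre of its underside, x along its 80 mm length, z up. It is the same either way round.
- blank_centre (a point): Centre of the thin blank, 10 mm over its underside; axes as the blank's.
- thick_blank_centre (a point): Centre of the thick wooden blank, 80 x 44 x 36 mm, too thick for the opening; 18 mm over the bench. To be left where it is. The two blanks may have changed places.
- dock: Plywood hood fixed to the bench, 58 x 62 x 64 mm high, in which the stick's handle stands. Open along its +x (front edge at x = +25 mm), closed at the back, sides and top, no floor; inside 46 mm wide, 56 mm high. The stick must be drawn out along the bench by at least 52 mm towards the dock's +x before it can be lifted.
- push_stick: Wooden push stick, 80 g: shaft 154 x 34 x 18 mm, origin at the middle of its underside; blunt nose at x = +77 mm, tail at x = -77 mm; z up. An upright handle stands on it from x = -77 to -33 mm, 24 mm wide, top 50 mm over the underside; only the shaft fits through the sander's opening. It starts on the bench, tail in the dock.
- stick_shaft (a point): Point in the middle of the push stick's shaft, 15 mm ahead of its origin and 9 mm over its underside (shaft 34 mm wide, 18 mm thick here), where it can be taken while it is in the dock.
- stick_handle (a point): Point in the upright handle of the push stick, 55 mm behind its origin and 34 mm over its underside; the handle is 24 mm wide (along y), 44 mm long and its top is 16 mm above this point.
- stick_nose (a point): Middle of the push stick's blunt nose, 77 mm ahead of its origin and 9 mm over its underside.
- white_jar: Small jar with a ribbed white lid, 49 mm across, 52 mm high; bystander near the edge of the bench.
- bronze_jar: Jar with a black lid and a brown body, 48 mm across, 66 mm high; bystander behind the sander.
- sanding_block: Cork sanding block 43 x 71 x 24 mm; bystander to the right of the sander's infeed end.
- tape: Roll of masking tape, 98 mm across, 25 mm high, lying flat; bystander at the front right.
Things that resemble listed ones, but are neither listed nor needed, are in the scene too. Leave any pink look-alike of the blank alone.

How it is judged:
By the outcome, as a careful person would: the job done as asked, in the order asked, and still so for the second after the job is handed in, with the robot touching nothing.
It also fails if it takes over 72 s, if anything falls off the work surface, if the arm or the gripper's body presses on something with over 40 N, if the wrist force passes 120 N, or if a joint passes its speed limit or range.

ROBOT

A 6-joint arm with a two-finger parallel gripper is mounted at the origin on a cart in front of the work surface, level with it; the furniture and walls round the work are solid. World frame = base frame: x ahead of the robot, y to its left, z up, the work surface at z = 0. Lengths are in mm, angles in rad, forces in N, time in s.
With the tool pointing down it reaches from about 350 to 875 mm from the base axis. Payload 4.2 kg.
Tool frame: the origin (TCP) lies on the mounting face of the last link; the fingertips stand 173 mm ahead of it and the grasp point (between the pads) lies 155 mm ahead of it; z points along the fingers, y is the direction in which the jaws open and shut (so a half turn about z gives the same grasp; the last joint's range is limited). The gripper opens to 85 mm and grips with 20 to 120 N. Pads are 22 mm wide; open, the fingers measure 114 mm over their backs; the gripper's body (76 mm by 85 mm) begins 54 mm behind the grasp point. The pads swing forward as they close: fully open they stand 13 mm farther back than shut.
Start: joints at [-1.079, 0.385, 0.008, 0, -1.194, -0.259], TCP at [144.207, -608.115, 404.712] pointing down, gripper open.
Joint ranges: [-3.14, 3.14], [-1.21, 2.06], [-1.07, 1.41], [-3.16, 2.05], [-2.99, -0.16], [-3.1, 3.1]. Speed limits (rad/s): [2.79, 2.79, 3.14, 3.14, 3.14, 3.14].

INTERFACE

Orientations are given as a unit quaternion [x, y, z, w].
In Python, from bench import arm gives the robot as it stands.
- The arm moves only by the shell command python3 -m jog 'ROWS' [OPENING]. ROWS is JSON, a list that holds one entry, the list of rows, each a list of 4 numbers: the shift along the tool's x, y, z in mm, then the turn about the tool's z in degrees. In form: [[[x, y, z, spin], ...]]. A call has exactly 5 rows; each row is the pose to reach, as a shift and turn from the pose measured when the call began, along the tool's axes at that moment; what a row does not reach only later rows make up. A row lasts 1/8 s, in which the tool goes at most 62.5 mm and 10.7 degrees, less where a joint would pass 70% of its speed; a pose out of reach is approached as far as the arm can. A call with a gripper value outside its range is refused whole. OPENING is the finger opening in mm, from 0 to 85.4, set as the call begins (- or left out, the last holds). The fingers move at their own pace and stop on an object; the grip force is fixed at half the most. Time passes only in rows, so rows that repeat a pose let the fingers close, or fill a call up. It gives the time, the measured TCP pose, the force and the opening at its end, in the units of the state.
- arm.read_state(): the state, without advancing time (a new reading comes with each control period).
- arm.get_image(name): name is "scene" or "side" or "wrist"; returns (picture, depth): 400x640x3 uint8, blue, green, red; 400x640 float32, mm along the optical axis (not along the pixel's ray), 0 where there is no reading.
- arm.camera_params(name): a dict with "mtx" (3x3 intrinsics, pixels), "k1" (the pictures are not rectified: a ray, as slopes to the right and down, at radius r is drawn at 1 + k1 r^2 times it, then the intrinsics apply), "R" (3x3) and "t" (3): a world point X has camera coordinates R X + t. Camera axes: x right, y down, z forward; pixel columns grow to the right and rows downward; lengths in mm; the calibration is good to about 2 mm. A picture is of the moment at which its call begins: read the wrist's pose just before it. camera_params takes no time and is no camera call; for the wrist camera it gives the pose at the moment of the call.
- arm.job_done(): hands the job in, once; it reports no verdict.
The state is a dict: "clock": time; "joints": joint angles; "joint_vel": joint speeds; "joint_efforts": joint torques, N m; "position": TCP position; "ee_rot": TCP orientation; "contact_force": force on the tool from outside, world axes, zero at the start; "wrist_torque": the same for the moment, N m; "gripper_width": finger opening in mm.
Only numpy, scipy, OpenCV 4.12 (cv2) and the standard library are available. Lean on these libraries where they do the work, as an engineer would, in place of code of your own. Each camera call takes 0.05 s, during which the arm holds its last target.

## Working session

There is one attempt and no reset: what is moved stays moved. The work goes in short steps, Python scripts to look and compute and a shell command to move; the robot and the scene stay as the last step left them, time stands still between calls to the robot, and variables do not carry over. Pictures are saved under pics/ and viewed, and the job is handed in when it is done.

```bash
ls; mkdir -p pics; python3 - <<'E'
from bench import arm
import cv2
s=arm.read_state(); print(s)
for n in("scene","side","wrist"):
    p,d=arm.get_image(n); cv2.imwrite(f"pics/{n}0.png",p); 
    import numpy as np; np.save(f"pics/{n}0.npy",d)
    c=arm.camera_params(n); print(n,c)
E
```

```text
pics
{'clock': 0.0, 'joints': array([-1.07943952e+00,  3.85557111e-01,  6.63419967e-03, -5.22279168e-04,
       -1.19397741e+00, -2.58642494e-01]), 'joint_vel': array([-0.00175689,  0.00037937,  0.00017755,  0.00012197,  0.00066706,
       -0.00068071]), 'joint_efforts': array([-1.18711683e-03, -3.92292309e+01,  1.88396055e+01,  4.18624520e+00,
       -4.82997260e-03,  3.08143527e-06]), 'position': array([ 144.15440205, -607.9395266 ,  403.62065423]), 'ee_rot': array([-1.15999011e-01,  9.93248742e-01,  1.06779385e-03, -1.59468242e-04]), 'contact_force': array([-0.66461887,  0.04688134,  0.06814275]), 'wrist_torque': array([-0.0056636 , -0.06894109, -0.01886322]), 'gripper_width': 85.1967067111296}
scene {'mtx': array([[475.9746156 ,   0.        , 312.02081407],
       [  0.        , 475.9746156 , 190.63270628],
       [  0.        ,   0.        ,   1.        ]]), 'k1': -0.09181682016260871, 'R': array([[-0.72377966, -0.68996898, -0.00926371],
       [-0.35497321,  0.38381334, -0.85245606],
       [ 0.59172377, -0.61370199, -0.52271679]]), 't': array([298.82623881, 320.74050216, 765.3
[... 153 characters left out ...]
       ,   1.        ]]), 'k1': -0.02273004005387709, 'R': array([[-0.89416229, -0.44756805, -0.0125153 ],
       [-0.16481801,  0.3550094 , -0.92021919],
       [ 0.41630375, -0.82076255, -0.39120329]]), 't': array([423.48537705, 199.05829726, 865.99078326])}
wrist {'mtx': array([[335.46213895,   0.        , 321.79154894],
       [  0.        , 335.46213895, 199.48640329],
       [  0.        ,   0.        ,   1.        ]]), 'k1': -0.06830899538360549, 'R': array([[-2.31346892e-01,  9.72870908e-01,  9.01416692e-04],
       [ 9.39329291e-01,  2.23129367e-01,  2.60525945e-01],
       [ 2.53256980e-01,  6.11185950e-02, -9.65466426e-01]]), 't': array([624.46471021, -33.35603822, 377.52216107])}
```

View pics/scene0.png

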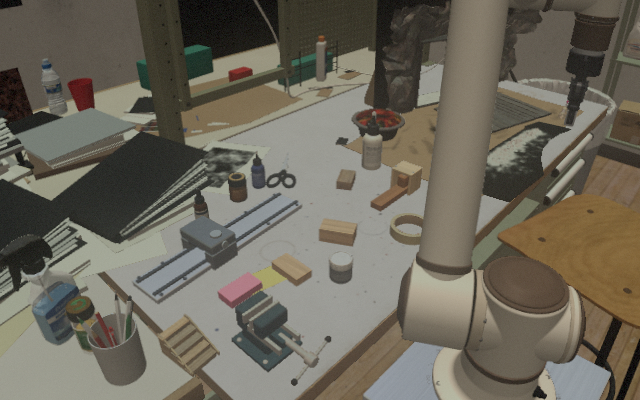

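View pics/side0.png

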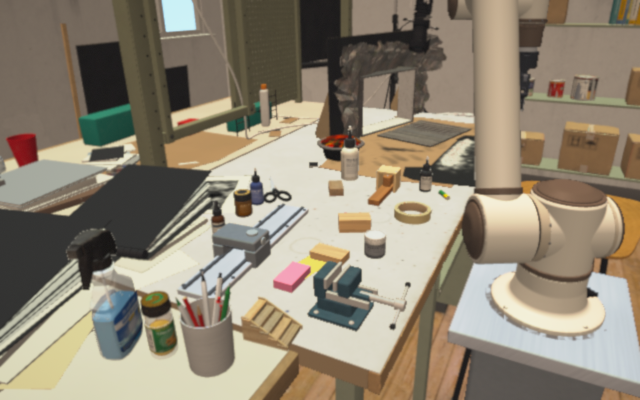

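View pics/wrist0.png

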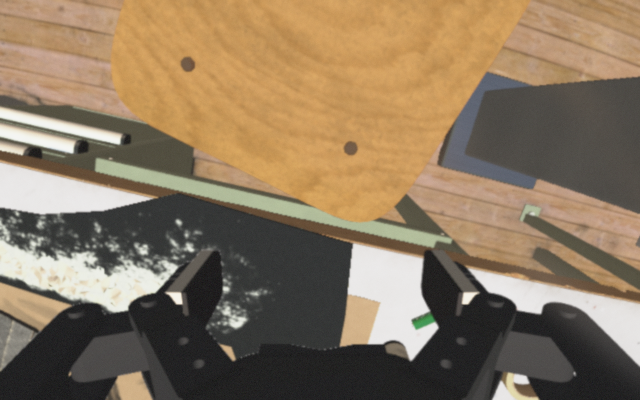

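The scene view shows the sander guard at (208,240) and two wooden blanks at (338,231) and (292,268). The pink look-alike is at (240,288). The dock is at (407,175), with the stick's shaft at (390,198). I'll build a top-down map from the depth.

```bash
cat > h.py <<'E'
import numpy as np, cv2
from bench import arm
def world(c,d):
    h,w=d.shape; K=c["mtx"]
    u,v=np.meshgrid(np.arange(w),np.arange(h))
    p=np.stack([u,v],-1).reshape(-1,1,2).astype(float)
    D=np.array([c["k1"],0,0,0,0.])
    q=cv2.undistortPoints(p,K,D,None,None).reshape(h,w,2)
    X=np.concatenate([q,np.ones((h,w,1))],-1)*d[...,None]
    return (X-c["t"])@c["R"]
def project(c,X):
    X=np.atleast_2d(X).astype(float)
    r,_=cv2.Rodrigues(np.array(c["R"]))
    return cv2.projectPoints(X,r,np.array(c["t"],float),c["mtx"],np.array([c["k1"],0,0,0,0.]))[0].reshape(-1,2)
def ortho(W,img,d,x0,x1,y0,y1,s):
    # row: x decreasing; col: y decreasing ; s px/mm
    m=(d>0)&(W[...,0]>x0)&(W[...,0]<x1)&(W[...,1]>y0)&(W[...,1]<y1)&(W[...,2]<150)
    P=W[m];C=img[m]; o=np.argsort(P[:,2]); P=P[o];C=C[o]
    O=np.zeros((int((x1-x0)*s),int((y1-y0)*s),3),np.uint8); Z=np.full(O.shape[:2],np.nan)
    r=np.clip(((x1-P[:,0])*s).astype(int),0,O.shape[0]-1);c=np.clip(((y1-P[:,1])*s).astype(int),0,O.shape[1]-1)
    for dr in(0,1):
        for dc in (0,1):
            rr=np.clip(r+dr,0,O.shape[0]-1);cc=np.clip(c+dc,0,O.shape[1]-1)
            O[rr,cc]=C;Z[rr,cc]=P[:,2]
    return O,Z
E
python3 - <<'E'
from h import *
for n in("scene","side"):
    d=np.load(f"pics/{n}0.npy");im=cv2.imread(f"pics/{n}0.png");c=arm.camera_params(n)
    W=world(c,d);np.save(f"pics/W{n}.npy",W)
    O,Z=ortho(W,im,d,200,800,-400,400,1)
    cv2.imwrite(f"pics/o_{n}.png",O)
    Zc=np.nan_to_num((np.clip(Z,-10,75)+10)*3).astype(np.uint8); cv2.imwrite(f"pics/z_{n}.png",cv2.applyColorMap(Zc,cv2.COLORMAP_JET))
    for nm,px in dict(b1=(338,226),b2=(292,265),guard=(208,228),stick=(385,196)).items():
        if n=="scene": print(nm,W[px[1],px[0]].round(1))
E
```

```text
b1 [ 448.5 -123.9   38.9]
b2 [443.1  29.   21.3]
guard [629.8 103.1  64. ]
stick [ 463.3 -327.1   19.7]
```

View pics/o_scene.png

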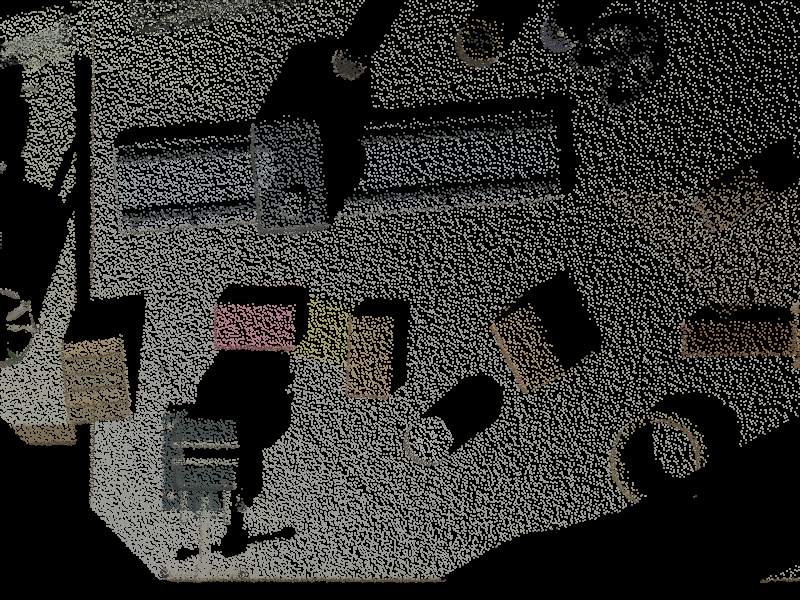

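View pics/z_scene.png

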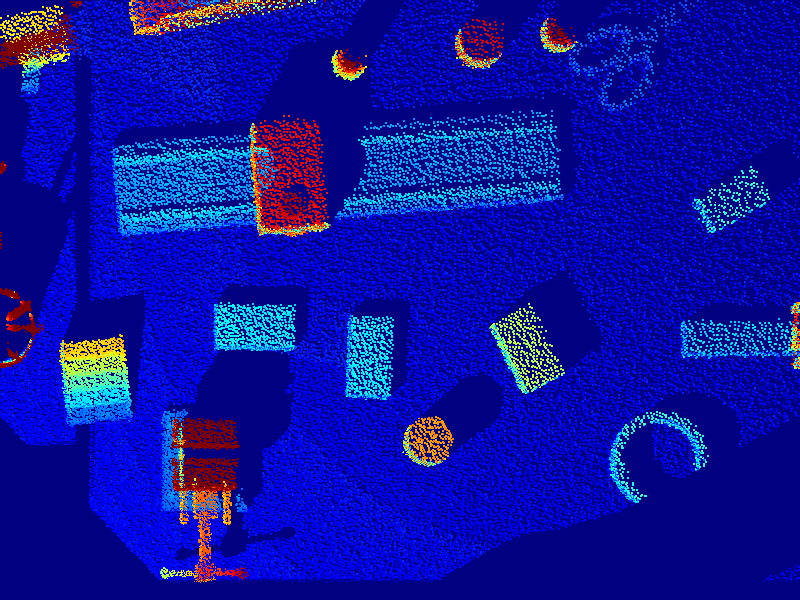

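```bash
python3 - <<'E'
from h import *
P={}
for n in("scene","side"):
    W=np.load(f"pics/W{n}.npy");d=np.load(f"pics/{n}0.npy")
    P=W[(d>0)]
    def sel(x0,x1,y0,y1,z0,z1):
        m=(P[:,0]>x0)&(P[:,0]<x1)&(P[:,1]>y0)&(P[:,1]<y1)&(P[:,2]>z0)&(P[:,2]<z1);return P[m]
    def rect(nm,q):
        if len(q)<10: print(n,nm,len(q));return
        # trim by hull percentile: minAreaRect
        r=cv2.minAreaRect(q[:,:2].astype(np.float32)); print(n,nm,len(q),np.round(r[0],1),np.round(r[1],1),round(r[2],2),'z',np.median(q[:,2]).round(1))
    rect('bench',sel(500,580,-100,0,-10,10))
    rect('thin',sel(390,500,-10,70,17,27))
    rect('thick',sel(390,510,-180,-80,31,45))
    rect('guard',sel(550,700,60,160,58,68))
    rect('shaft',sel(420,500,-420,-270,13,25))
    rect('dock',sel(420,520,-500,-370,58,70))
    # rails: points z 17-22 near rails; line fit
    for nm,(a,b) in dict(front=(590,635),back=(640,690)).items():
        for yy in ((-160,40),(170,280)):
            q=sel(a-10 ,b,yy[0],yy[1],17.,23)
            if len(q)<10: continue
            k=np.polyfit(q[:,1],q[:,0],1); 
            for _ in range(3):
                rr=q[:,0]-np.polyval(k,q[:,1]); k=np.polyfit(q[abs(rr)<5,1],q[abs(rr)<5,0],1)
            print(n,nm,yy,len(q),'slope',k[0].round(4),'x at 0,100',np.polyval(k,[0,100]).round(1),'z',np.median(q[:,2]).round(1),np.std(rr).round(2))
    rect('bed',sel(570,720,-200,40,10,17.)); rect('bedall',sel(560,720,-200,300,10,18.))
    np.save(f'pics/P{n}.npy',P)
E
python3 - <<'E'
import cv2
im=cv2.imread('pics/scene0.png')
cv2.imwrite('pics/c1.png',cv2.resize(im[140:320,120:440],None,fx=2.5,fy=2.5,interpolation=cv2.INTER_CUBIC))
E
```

```text
scene bench 879 [540.1 -50. ] [79.9 99.9] 0.1 z 1.0
scene thin 565 [443.   30.7] [45.7 82.6] 88.29 z 20.9
scene thick 450 [ 451.5 -127.1] [78.2 48.9] 26.98 z 37.0
scene guard 963 [624.6 111.1] [120.4  72. ] 4.22 z 64.7
scene shaft 440 [ 468.6 -352.1] [141.3  62.2] 84.89 z 18.8
scene dock 308 [ 465.4 -422.4] [64.3 63.1] 0.18 z 65.0
scene front (-160, 40) 270 slope -0.0764 x at 0,100 [603.4 595.8] z 19.2 8.3
scene front (170, 280) 235 slope -0.1097 x at 0,100 [612.4 601.4] z 19.0 14.01
scene back (-160, 40) 248 slope -0.0664 x at 0,100 [661.6 654.9] z 19.0 10.88
scene back (170, 280) 192 slope -0.0828 x at 0,100 [662.2 654. ] z 19.3 5.15
scene bed 1211 [637.6 -58.1] [ 94.  203.3] 4.34 z 15.2
scene bedall 3190 [624.3  63.3] [107.8 447.1] 3.4 z 15.1
side bench 601 [540.  -49.8] [80.  99.3] 0.1 z 0.2
side thin 395 [445.5  31.4] [48.  82.6] 87.41 z 20.2
side thick 283 [ 452.3 -124.8] [80.2 48.5] 30.4 z 36.1
side guard 761 [626.5 112.9] [117.8  71. ] 4.77 z 64.2
side shaft 272 [ 467.7 -350.9] [138.4  61.3] 87.51 z 18.2
side dock 174 [ 466.7 -421.4] [61.6 63.8] 0.76 z 63.9
side front (-160, 40) 132 slope -0.0838 x at 0,100 [605.5 597.1] z 19.4 3.28
side front (170, 280) 109 slope -0.0773 x at 0,100 [605.5 597.8] z 19.2 2.71
side back (-160, 40) 101 slope -0.0886 x at 0,100 [663.2 654.3] z 19.3 5.72
side back (170, 280) 136 slope -0.0798 x at 0,100 [664.5 656.5] z 18.8 3.26
side bed 774 [641.9 -81.9] [ 99.6 252.3] 9.0 z 14.5
side bedall 2303 [632.7  41.9] [112.3 493.3] 5.14 z 14.4
```

View pics/c1.png

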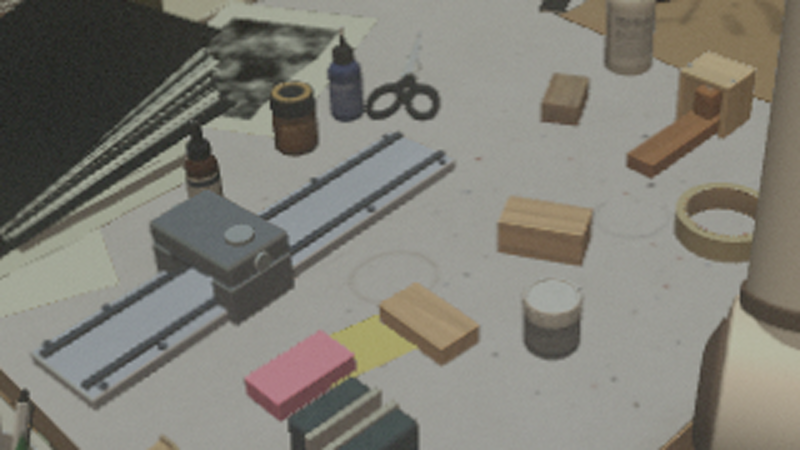

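```bash
cat >> h.py <<'E'
def go(x,y,z,psi):
    """shift in tool axes from the current pose to TCP x,y,z with tool-y yaw psi(deg)"""
    from scipy.spatial.transform import Rotation as Ro
    s=arm.read_state(); R=Ro.from_quat(s["ee_rot"]).as_matrix()
    v=R.T@(np.array([x,y,z])-s["position"])
    cur=np.degrees(np.arctan2(R[1,1],R[0,1])); sp=-((psi-cur+180)%360-180)
    print("clock",round(s["clock"],2),"pos",s["position"].round(1),"psi",round(cur,2),"tilt",np.degrees(np.arccos(-R[2,2])).round(2),"F",s["contact_force"].round(1),"w",round(s["gripper_width"],1),"j",s["joints"].round(2))
    print("shift",v.round(1),"spin",round(sp,1))
E
python3 - <<'E'
from h import *
for n in("scene","side"):
    P=np.load(f'pics/P{n}.npy')
    def edges(nm,x0,x1,y0,y1,z0,z1):
        m=(P[:,0]>x0)&(P[:,0]<x1)&(P[:,1]>y0)&(P[:,1]<y1)&(P[:,2]>z0)&(P[:,2]<z1);q=P[m]
        print(n,nm,len(q),'x',np.percentile(q[:,0],[1,5,50,95,99]).round(1),'y',np.percentile(q[:,1],[1,5,50,95,99]).round(1))
    edges('shaftA',430,500,-310,-270,16.5,25);edges('shaftB',430,500,-385,-340,16.5,25);edges('shaft',430,500,-385,-260,16.5,25)
    edges('handle',430,500,-430,-385,40,56)
go(444,31,260,88)
E
```

```text
scene shaftA 84 x [444.4 445.8 459.6 476.8 479.6] y [-309.5 -308.5 -294.5 -282.4 -281.3]
scene shaftB 114 x [445.3 446.2 461.9 476.9 478.7] y [-384.1 -381.9 -361.6 -342.8 -341. ]
scene shaft 282 x [445.  446.1 461.2 477.  479.5] y [-383.2 -379.5 -329.7 -286.2 -281.8]
scene handle 133 x [433.  433.8 455.2 492.7 497.7] y [-425.9 -419.2 -398.8 -392.4 -391.7]
side shaftA 52 x [446.6 447.3 462.  478.2 479.5] y [-308.5 -307.8 -297.  -283.6 -281.3]
side shaftB 62 x [446.6 447.3 462.3 478.8 480. ] y [-384.9 -382.4 -361.7 -341.5 -340.8]
side shaft 157 x [446.5 447.3 461.9 478.8 479.8] y [-384.7 -379.3 -329.3 -286.2 -282.7]
side handle 100 x [434.9 436.  461.2 494.8 496.6] y [-428.9 -425.3 -398.5 -392.  -389.9]
clock 0.15 pos [ 144.2 -608.   403.9] psi 103.33 tilt 0.09 F [0.2 0.9 0.2] w 85.4 j [-1.08  0.39  0.01 -0.   -1.19 -0.26]
shift [-439.1  552.4  144.7] spin 15.3
```

```bash
python3 -m jog '[[[-440,552,145,15],[-440,552,145,15],[-440,552,145,15],[-440,552,145,15],[-440,552,145,15]]]' 85; python3 -c "
from h import *
go(444,31,260,88)"
```

```text
clock: 0.78
position: [274.9, -329.4, 341.5]
ee_rot: [0.015, 1.0, 0.001, -0.0]
contact_force: [1.6, 0.4, -0.4]
gripper_width: 84.7
clock 0.78 pos [ 274.9 -329.4  341.5] psi 88.31 tilt 0.08 F [ 1.6  0.4 -0.4] w 84.7 j [-0.49  0.11 -0.54 -0.   -0.92 -1.11]
shift [-158.3  365.1   82. ] spin 0.3
```

```bash
python3 -m jog '[[[-158,365,82,0],[-158,365,82,0],[-158,365,82,0],[-158,365,82,0],[-158,365,82,0]]]' 85;python3 -c "
from h import *
go(444,31,260,88)"
```

```text
clock: 1.4
position: [404.6, -51.7, 279.1]
ee_rot: [0.014, 1.0, 0.001, 0.0]
contact_force: [1.1, -1.1, -0.5]
gripper_width: 85.0
clock 1.4 pos [404.6 -51.7 279.1] psi 88.35 tilt 0.1 F [ 1.1 -1.1 -0.5] w 85.0 j [ 0.28  0.17 -0.67 -0.   -0.73 -1.87]
shift [-37.   83.8  19.2] spin 0.3
```

```bash
python3 -m jog '[[[-37,84,19,0],[-37,84,19,0],[-37,84,19,0],[-37,84,19,0],[-37,84,19,0]]]' 85;python3 - <<'E'
from h import *
go(444,31,260,88)
c=arm.camera_params("wrist");p,d=arm.get_image("wrist");cv2.imwrite("pics/w1.png",p)
W=world(c,d);m=(d>0)&(abs(W[...,2]-20.5)<4)&(W[...,0]>380)&(W[...,0]<510)&(W[...,1]>-30)&(W[...,1]<70);q=W[m]
print(len(q),np.percentile(q[:,0],[1,50,99]).round(1),np.percentile(q[:,1],[1,50,99]).round(1),np.median(q[:,2]),cv2.minAreaRect(q[:,:2].astype(np.float32)))
E
```

```text
clock: 2.02
position: [443.5, 30.3, 260.4]
ee_rot: [0.015, 1.0, 0.001, 0.0]
contact_force: [0.3, 0.3, 0.6]
gripper_width: 84.7
clock 2.02 pos [443.5  30.3 260.4] psi 88.26 tilt 0.1 F [0.3 0.3 0.6] w 84.7 j [ 0.44  0.26 -0.61 -0.   -0.7  -2.04]
shift [-0.5  0.7  0.4] spin 0.3
7796 [404.9 441.2 483.5] [ 8.6 30.6 52.3] 19.543804928926395 ((429.88397216796875, 25.525104522705078), (121.02510833740234, 68.32403564453125), 18.628328323364258)
```

View pics/w1.png

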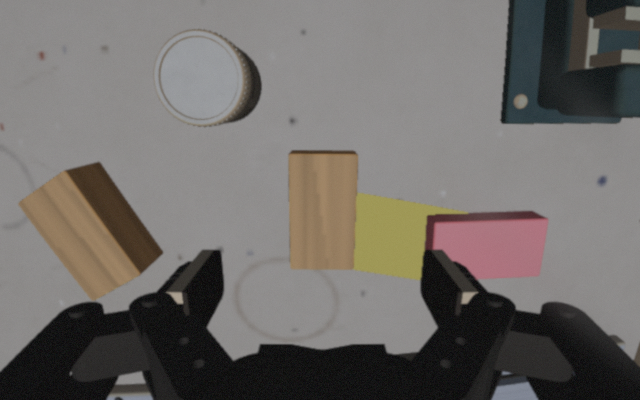

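The thin blank spans (289–357, 151–269) in the wrist view, centred between the fingers and square to them. I'll descend and grip it.

```bash
python3 -m jog '[[[0,0,40,0],[0,0,81,0],[0,0,81,0],[0,0,81,0],[0,0,81,0]]]' 85; python3 -m jog '[[[0,0,0,0],[0,0,0,0],[0,0,0,0],[0,0,0,0],[0,0,0,0]]]' 30;python3 - <<'E'
from h import *
go(444,31,179,88)
E
```

```text
clock: 2.7
position: [444.2, 30.5, 181.1]
ee_rot: [0.015, 1.0, 0.002, 0.002]
contact_force: [0.4, -0.4, -0.2]
gripper_width: 85.1
clock: 3.32
position: [444.5, 30.6, 182.0]
ee_rot: [0.015, 1.0, 0.002, 0.003]
contact_force: [-1.1, 0.2, 7.9]
gripper_width: 42.6
clock 3.33 pos [444.5  30.6 182. ] psi 88.28 tilt 0.38 F [-1.1  0.2  7.9] w 42.6 j [ 0.44  0.4  -0.69 -0.   -0.47 -2.04]
shift [0.5 0.3 3. ] spin 0.3
```

```bash
python3 -m jog '[[[0,0,-40,0],[0,0,-80,0],[0,0,-80,0],[0,0,-80,0],[0,0,-80,0]]]' 30;python3 - <<'E'
from h import *
go(620,30,262,184.6)
c=arm.camera_params("wrist");p,d=arm.get_image("wrist");cv2.imwrite("pics/w2.png",p)
p,d=arm.get_image("side");cv2.imwrite("pics/s2.png",cv2.resize(p[120:320,220:420],None,fx=3,fy=3,interpolation=cv2.INTER_CUBIC))
E
```

```text
clock: 3.95
position: [443.5, 30.2, 260.8]
ee_rot: [0.015, 1.0, 0.001, 0.001]
contact_force: [0.6, 0.4, -0.7]
gripper_width: 42.5
clock 3.95 pos [443.5  30.2 260.8] psi 88.26 tilt 0.21 F [ 0.6  0.4 -0.7] w 42.5 j [ 0.44  0.25 -0.61 -0.   -0.7  -2.04]
shift [-176.4    5.2   -0.7] spin -96.3
```

View pics/w2.png

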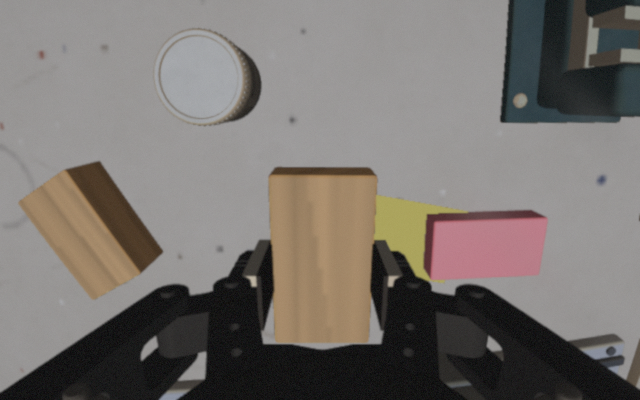

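View pics/s2.png

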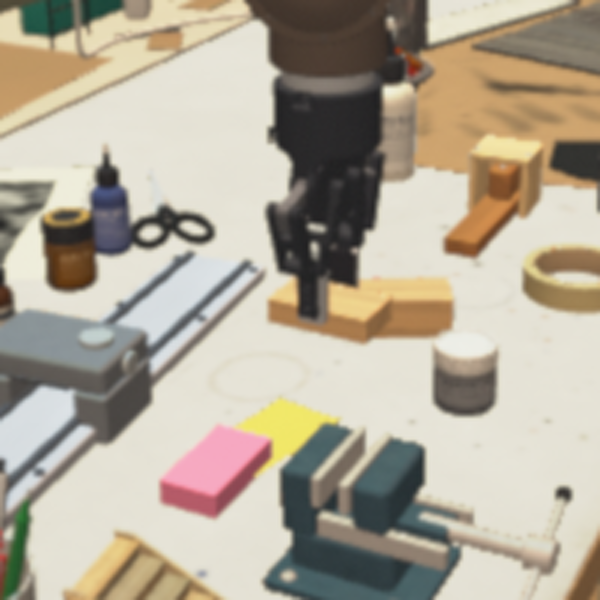

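```bash
python3 - <<'E'
from h import *
ims=[]
for n in("side","scene"):
    p,d=arm.get_image(n);c=arm.camera_params(n)
    W=world(c,d);s=arm.read_state()["position"]
    m=(d>0)&(abs(W[...,0]-s[0])<75)&(abs(W[...,1]-s[1])<75)&(W[...,2]>60)&(W[...,2]<130)
    q=W[m];b=p[m].astype(int)
    wood=(b[:,2]-b[:,0])>35; dark=b.max(1)<75
    print(n,'wood z',np.percentile(q[wood,2],[1,5,50,95,99]).round(1),'dark z',np.percentile(q[dark,2],[0,1,2,5,50]).round(1), dark.sum(),s.round(1))
    for sx,sy in((0,-29),(0,29)):
        for zz,col in ((173,(0,0,255)),(182,(0,255,0)),(162,(255,0,0))):
            u=project(c,[s[0],s[1]+sy,s[2]-zz])[0]; print(n,sy,zz,u.round(1))
    u=project(c,[s[0],s[1],s[2]-172])[0].astype(int)
    cr=p[u[1]-25:u[1]+25,u[0]-32:u[0]+32]; ims.append(cv2.resize(cr,None,fx=6,fy=6,interpolation=cv2.INTER_NEAREST)); print('crop origin',u-[32,25])
cv2.imwrite("pics/tips.png",np.hstack(ims))
E
```

```text
side wood z [ 80.1  81.5  97.3 100.5 113.3] dark z [ 97.   98.7 100.4 101.4 115.1] 165 [443.9  30.3 261.1]
side -29 173 [335.7 217.9]
side -29 182 [335.7 221.5]
side -29 162 [335.7 213.4]
side 29 173 [324.  228.6]
side 29 182 [324.1 232.3]
side 29 162 [324.  223.9]
crop origin [298 197]
scene wood z [ 82.   84.8  99.4 101.6 102.3] dark z [ 84.2  97.8  98.3 102.  114. ] 159 [443.9  30.3 261.3]
scene -29 173 [300.3 233.5]
scene -29 182 [300.4 237. ]
scene -29 162 [300.2 229.2]
scene 29 173 [279.7 246.3]
scene 29 182 [279.9 249.8]
scene 29 162 [279.5 241.9]
crop origin [258 214]
```

View pics/tips.png

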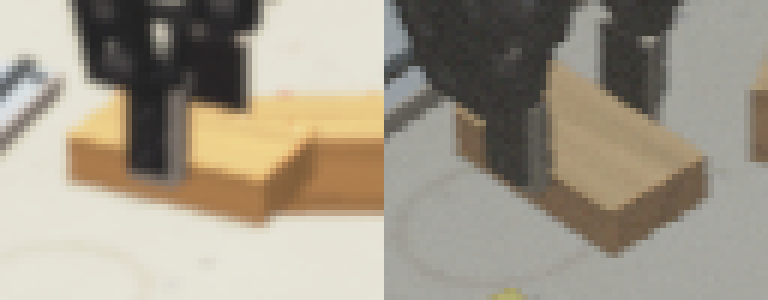

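```bash
python3 -m jog '[[[-60,2,-10,-10],[-120,3,-20,-20],[-160,4,-30,-30],[-188,4,-30,-40],[-188,4,-30,-50]]]' 30;python3 - <<'E'
from h import *
go(632,32,290,184.6)
E
```

```text
clock: 4.78
position: [633.6, 28.5, 290.6]
ee_rot: [-0.411, 0.912, 0.0, 0.002]
contact_force: [-0.6, -0.4, -1.5]
gripper_width: 41.9
clock 4.78 pos [633.6  28.5 290.6] psi 138.56 tilt 0.23 F [-0.6 -0.4 -1.5] w 41.9 j [ 0.3   0.5  -0.12 -0.   -0.95 -1.02]
shift [-1.6  3.6  0.6] spin -46.0
```

```bash
python3 -m jog '[[[-2,4,0,-10],[-2,4,0,-20],[-2,4,0,-30],[-2,4,0,-40],[-2,4,0,-46]]]' 30;python3 - <<'E'
from h import *
go(632,32,290,184.6)
c=arm.camera_params("wrist");p,d=arm.get_image("wrist");cv2.imwrite("pics/w3.png",p)
np.savez("pics/w3.npz",d=d,**c)
E
```

```text
clock: 5.4
position: [631.9, 32.6, 289.7]
ee_rot: [0.736, -0.677, 0.0, -0.001]
contact_force: [-0.6, 0.0, -0.5]
gripper_width: 41.8
clock 5.4 pos [631.9  32.6 289.7] psi -175.23 tilt 0.15 F [-0.6  0.  -0.5] w 41.8 j [ 0.31  0.49 -0.12 -0.   -0.95 -0.22]
shift [ 0.6 -0.  -0.3] spin 0.2
```

View pics/w3.png

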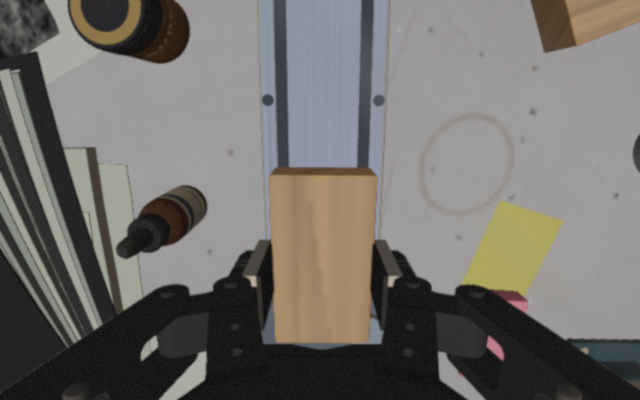

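```bash
python3 - <<'E'
from h import *
p=cv2.imread("pics/w3.png");z=np.load("pics/w3.npz");c={k:z[k] for k in("mtx","k1","R","t")};c["k1"]=float(c["k1"])
g=cv2.GaussianBlur(cv2.cvtColor(p,cv2.COLOR_BGR2GRAY),(3,3),0).astype(float)
print(g[60,255:395].astype(int))
def ray(u,v,zz):
    q=cv2.undistortPoints(np.array([[[u,v]]],float),c["mtx"],np.array([c["k1"],0,0,0,0.])).ravel()
    dr=c["R"].T@np.array([*q,1]);C=-c["R"].T@c["t"];return C+dr*(zz-C[2])/dr[2]
L=[];R=[]
for v in range(10,150,5):
    if 92<v<108: continue
    row=np.gradient(g[v])
    iL=270+np.argmax(row[270:305]); iR=345+np.argmin(row[345:370])
    L.append(ray(iL,v,19.));R.append(ray(iR,v,19.))
L=np.array(L);R=np.array(R)
for nm,Q in(("L",L),("R",R)):
    k=np.polyfit(Q[:,1],Q[:,0],1);r=Q[:,0]-np.polyval(k,Q[:,1]);print(nm,k.round(4),np.polyval(k,[32,-100]).round(2),r.std().round(2),Q[:,1].min().round(0),Q[:,1].max().round(0))
E
```

```text
[155 155 150 144 142 145 148 149 148 148 148 148 146 145 146 148 150 148
 139 115  86  67  63  62  62  63  64  64  64  63  70  93 123 142 147 147
 147 148 149 149 148 148 149 148 148 149 149 148 148 148 148 147 147 148
 149 150 149 148 146 146 147 147 148 148 148 148 148 148 148 147 147 147
 146 146 148 150 150 148 147 147 148 149 148 147 145 144 145 147 148 148
 148 149 148 149 149 149 149 148 148 148 148 147 146 140 125 101  85  81
  81  81  81  82  82  81  81  85  98 120 138 146 148 149 148 148 147 147
 147 147 147 145 141 135 133 141 150 154 154 154 153 153]
L [-8.300000e-02  6.592459e+02] [656.59 667.54] 0.21 -94.0 -6.0
R [-8.080000e-02  6.099975e+02] [607.41 618.07] 0.2 -98.0 -10.0
```

```bash
python3 -m jog '[[[0,0,40,0],[0,0,83,0],[0,0,83,0],[0,0,83,0],[0,0,83,0]]]' 30;python3 - <<'E'
from h import *
go(632,32.3,196,184.7)
c=arm.camera_params("wrist");p,d=arm.get_image("wrist");cv2.imwrite("pics/w4.png",cv2.resize(p[100:400,200:450],None,fx=2.4,fy=2,interpolation=cv2.INTER_CUBIC))
E
```

```text
clock: 6.08
position: [632.6, 32.9, 208.7]
ee_rot: [0.737, -0.676, 0.001, -0.003]
contact_force: [0.4, 0.2, -0.1]
gripper_width: 42.2
clock 6.08 pos [632.6  32.9 208.7] psi -175.13 tilt 0.31 F [ 0.4  0.2 -0.1] w 42.2 j [ 0.31  0.59 -0.19 -0.   -0.78 -0.22]
shift [ 0.6  0.7 12.7] spin 0.2
```

View pics/w4.png

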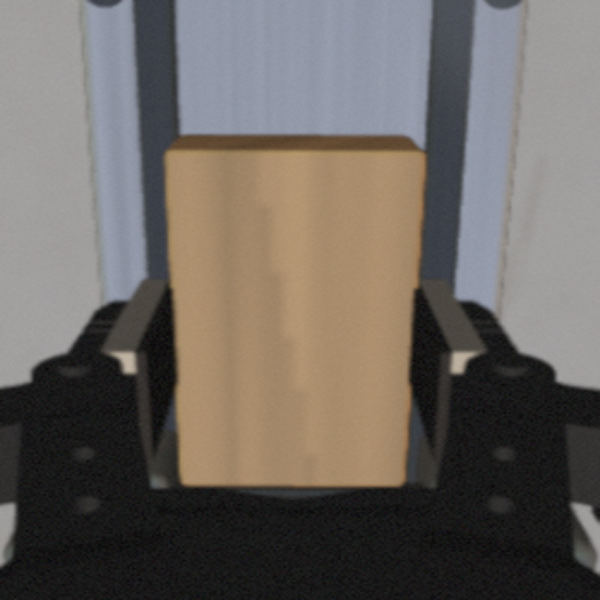

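```bash
python3 -m jog '[[[0,1.3,6,0.2],[0,1.3,9,0.2],[0,1.3,10,0.2],[0,1.3,10,0.2],[0,1.3,10,0.2]]]' 30;python3 - <<'E'
from h import *
go(631.4,32.3,196,184.7)
c=arm.camera_params("wrist");p,d=arm.get_image("wrist");cv2.imwrite("pics/w5.png",cv2.resize(p[100:400,200:450],None,fx=2.4,fy=2,interpolation=cv2.INTER_CUBIC))
E
```

```text
clock: 6.75
position: [631.3, 32.8, 198.6]
ee_rot: [0.735, -0.678, 0.001, -0.003]
contact_force: [1.4, 1.0, -1.0]
gripper_width: 42.3
clock 6.75 pos [631.3  32.8 198.6] psi -175.33 tilt 0.31 F [ 1.4  1.  -1. ] w 42.3 j [ 0.31  0.6  -0.21 -0.   -0.76 -0.22]
shift [ 0.5 -0.   2.6] spin -0.0
```

View pics/w5.png

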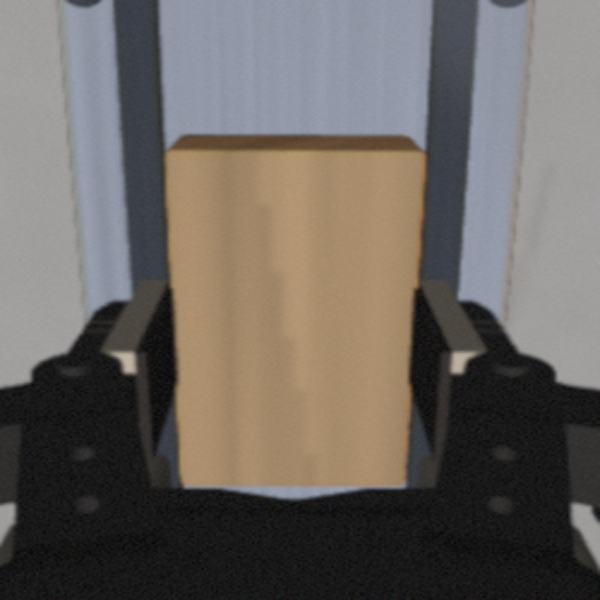

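The blank is now centred: its rear edge runs from 182 to 408, against 163 to 428 for the channel. I'll lower it and release.

```bash
python3 -m jog '[[[0,0,2,0],[0,0,3,0],[0,0,3.5,0],[0,0,3.5,0],[0,0,3.5,0]]]' 30;python3 -m jog '[[[0,0,0,0],[0,0,0,0],[0,0,0,0],[0,0,-5,0],[0,0,-15,0]]]' 70
```

```text
clock: 7.42
position: [631.4, 32.8, 196.3]
ee_rot: [0.735, -0.678, 0.001, -0.003]
contact_force: [-2.1, 0.3, 5.7]
gripper_width: 41.9
clock: 8.05
position: [631.2, 32.8, 211.3]
ee_rot: [0.735, -0.678, 0.001, -0.002]
contact_force: [-0.4, 0.1, -0.2]
gripper_width: 69.6
```

```bash
python3 -m jog '[[[0,0,-40,0],[0,0,-80,0],[0,0,-100,0],[0,0,-100,0],[0,0,-100,0]]]' 70;python3 - <<'E'
from h import *
go(462.5,-344,260,180)
c=arm.camera_params("wrist");p,d=arm.get_image("wrist");cv2.imwrite("pics/w6.png",p)
W=world(c,d);np.save("pics/W6.npy",W)
m=(d>0)&(abs(W[...,2]-34)<4)&(abs(W[...,0]-632)<50)&(abs(W[...,1]-32)<60);q=W[m]
print(np.percentile(q[:,0],[1,50,99]).round(1),np.percentile(q[:,1],[1,50,99]).round(1),np.median(q[:,2]),cv2.minAreaRect(q[:,:2].astype(np.float32)))
E
```

```text
clock: 8.68
position: [630.3, 32.4, 310.5]
ee_rot: [0.735, -0.678, 0.0, -0.002]
contact_force: [-0.0, -0.3, -0.1]
gripper_width: 70.1
clock 8.68 pos [630.3  32.4 310.5] psi -175.33 tilt 0.2 F [-0.  -0.3 -0.1] w 70.1 j [ 0.31  0.47 -0.1  -0.   -0.99 -0.22]
shift [361.6 198.   49.2] spin 4.7
[591.6 632.9 671.6] [-7.3 31.4 79.1] 33.46757930774588 ((634.2269287109375, 36.27996826171875), (100.19570922851562, 88.57524108886719), 3.194549322128296)
```

View pics/w6.png

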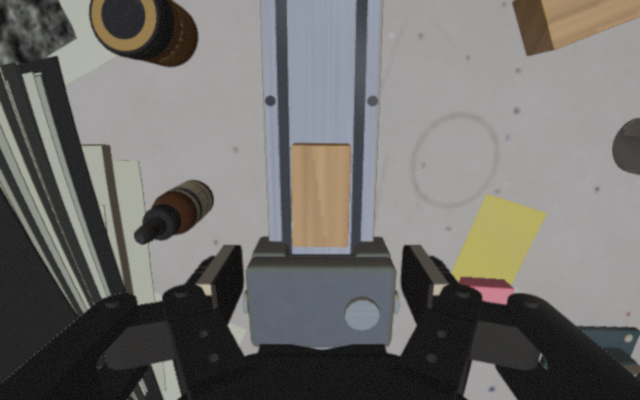

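```bash
python3 -m jog '[[[60,33,8,2],[120,66,16,5],[180,99,24,5],[240,132,32,5],[300,165,40,5]]]' 70;python3 -m jog '[[[60,33,8,0],[60,33,8,0],[60,33,8,0],[60,33,8,0],[60,33,8,0]]]' 70;python3 - <<'E'
from h import *
go(462.5,-343,250,180)
E
```

```text
clock: 9.35
position: [502.4, -251.8, 271.6]
ee_rot: [-0.705, 0.709, 0.001, 0.001]
contact_force: [1.2, -0.6, 0.3]
gripper_width: 70.0
clock: 9.98
position: [469.9, -310.5, 263.7]
ee_rot: [-0.706, 0.708, 0.001, 0.001]
contact_force: [-0.2, 0.3, -0.9]
gripper_width: 70.1
clock 9.97 pos [ 469.9 -310.5  263.7] psi 179.83 tilt 0.12 F [-0.2  0.3 -0.9] w 70.1 j [-0.3   0.42 -0.33 -0.   -0.82  0.3 ]
shift [32.5  7.3 13.6] spin -0.2
```

```bash
python3 - <<'E'
from h import *
c=arm.camera_params("wrist");p,d=arm.get_image("wrist");cv2.imwrite("pics/w7.png",p)
W=world(c,d)
for z0,z1,a,b in((15,22,-385,-270),(15,22,-330,-275),(15,22,-385,-340)):
    m=(d>0)&(W[...,2]>z0)&(W[...,2]<z1)&(abs(W[...,0]-463)<30)&(W[...,1]>a)&(W[...,1]<b);q=W[m]
    bb=p[m].astype(int); q=q[(bb[:,2]-bb[:,0])>30]
    print(len(q),np.percentile(q[:,0],[1,50,99]).round(1),np.percentile(q[:,1],[1,50,99]).round(1),np.median(q[:,2]).round(1))
E
```

```text
7718 [446.1 462.5 478.8] [-384.1 -339.1 -285.6] 17.5
3174 [445.8 462.  478.4] [-329.7 -308.1 -284.9] 17.5
3775 [446.4 462.8 479.1] [-384.7 -363.4 -340.5] 17.5
```

View pics/w7.png

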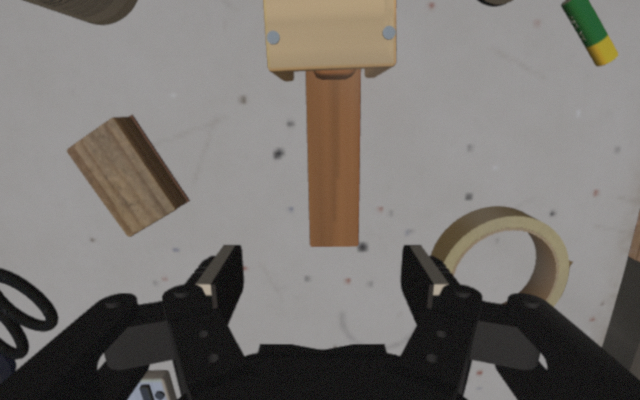

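```bash
python3 -m jog '[[[20,7,20,-1],[34.5,7.4,50,-1],[34.5,7.4,75,-1],[34.5,7.4,82.5,-1],[34.5,7.4,82.5,-1]]]' 70;python3 -m jog '[[[0,0,0,0],[0,0,0,0],[0,0,0,0],[0,0,0,0],[0,0,0,0]]]' 20;python3 - <<'E'
from h import *
go(462.6,-345,181,180.8)
p,d=arm.get_image("side");cv2.imwrite("pics/s8.png",cv2.resize(p[130:250,330:460],None,fx=4,fy=4,interpolation=cv2.INTER_CUBIC))
E
```

```text
clock: 10.65
position: [462.8, -344.5, 181.2]
ee_rot: [0.713, -0.702, -0.001, -0.001]
contact_force: [-0.2, -0.3, -0.2]
gripper_width: 69.8
clock: 11.28
position: [463.3, -344.5, 182.6]
ee_rot: [0.713, -0.701, 0.0, -0.001]
contact_force: [-0.5, 2.2, 5.3]
gripper_width: 32.3
clock 11.28 pos [ 463.3 -344.5  182.6] psi -179.08 tilt 0.11 F [-0.5  2.2  5.3] w 32.3 j [-0.36  0.55 -0.36 -0.   -0.66  0.38]
shift [0.5 0.7 1.6] spin 0.1
```

View pics/s8.png

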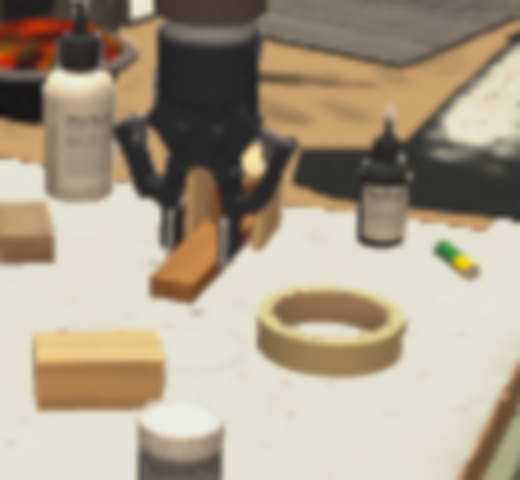

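```bash
python3 -m jog '[[[-12,0,0,0],[-28,0,0,0],[-46,0,0,0],[-64,0,0,0],[-78,0,0,0]]]' 20;python3 - <<'E'
from h import *
go(462.6,-345,181,180.8)
p,d=arm.get_image("side");cv2.imwrite("pics/s9.png",cv2.resize(p[130:250,330:460],None,fx=4,fy=4,interpolation=cv2.INTER_CUBIC))
E
```

```text
clock: 11.95
position: [462.0, -265.0, 182.7]
ee_rot: [0.713, -0.701, 0.0, -0.001]
contact_force: [0.2, -0.4, -1.2]
gripper_width: 32.2
clock 11.95 pos [ 462.  -265.   182.7] psi -179.03 tilt 0.11 F [ 0.2 -0.4 -1.2] w 32.2 j [-0.22  0.5  -0.47 -0.   -0.6   0.24]
shift [80.   0.7  1.6] spin 0.2
```

View pics/s9.png

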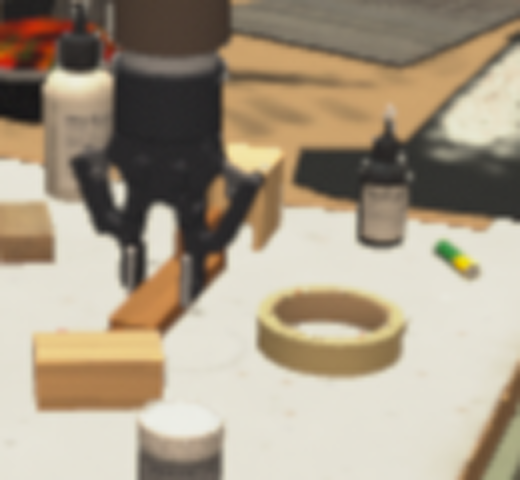

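```bash
python3 -m jog '[[[0,0,-30,0],[0,0,-70,0],[0,0,-90,0],[0,0,-90,0],[0,0,-90,0]]]' 20;python3 - <<'E'
from h import *
go(640,-73.5,270,184.7)
c=arm.camera_params("wrist");p,d=arm.get_image("wrist");cv2.imwrite("pics/w10.png",p)
E
```

```text
clock: 12.62
position: [461.2, -264.0, 271.5]
ee_rot: [0.713, -0.701, -0.001, -0.001]
contact_force: [-0.3, -0.7, -1.1]
gripper_width: 31.9
clock 12.62 pos [ 461.2 -264.   271.5] psi -179.01 tilt 0.16 F [-0.3 -0.7 -1.1] w 31.9 j [-0.21  0.37 -0.4  -0.   -0.81  0.23]
shift [-187.3 -182.1    1.8] spin -3.7
```

View pics/w10.png

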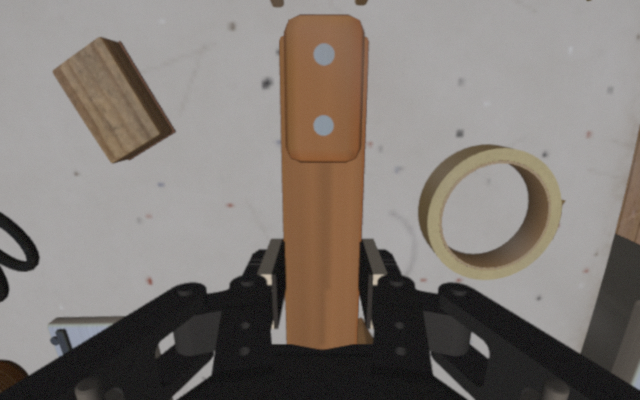

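```bash
python3 -m jog '[[[-40,-40,0,-1],[-80,-80,0,-2],[-120,-118,0,-3],[-160,-155,0,-3.7],[-187,-182,0,-3.7]]]' 20;python3 -m jog '[[[0,0,0,0],[0,0,0,0],[0,0,0,0],[0,0,0,0],[0,0,0,0]]]' 20;python3 - <<'E'
from h import *
go(640,-73.5,197,184.7)
E
```

```text
clock: 13.3
position: [641.0, -71.9, 269.3]
ee_rot: [0.736, -0.677, -0.003, 0.001]
contact_force: [0.7, -0.7, -0.7]
gripper_width: 32.0
clock: 13.92
position: [640.7, -72.5, 269.6]
ee_rot: [0.736, -0.677, -0.002, 0.001]
contact_force: [-0.6, 0.0, -0.7]
gripper_width: 31.9
clock 13.93 pos [640.7 -72.5 269.6] psi -175.28 tilt 0.29 F [-0.6  0.  -0.7] w 31.9 j [ 0.14  0.53 -0.11 -0.   -0.93 -0.05]
shift [ 1.2  0.5 72.6] spin 0.0
```

```bash
python3 -m jog '[[[1.5,0.6,20,0],[1.5,0.6,45,0],[1.5,0.6,60,0],[1.5,0.6,63.5,0],[1.5,0.6,63.5,0]]]' 20;python3 - <<'E'
from h import *
go(640,-73.5,197,184.7)
ims=[]
p,d=arm.get_image("scene");a=cv2.resize(p[170:270,200:330],None,fx=6,fy=5,interpolation=cv2.INTER_CUBIC);cv2.imwrite("pics/s11.png",a)
c=arm.camera_params("wrist");p,d=arm.get_image("wrist");cv2.imwrite("pics/w11.png",p)
E
```

```text
clock: 14.55
position: [640.3, -73.9, 206.6]
ee_rot: [0.736, -0.677, -0.002, 0.0]
contact_force: [0.7, 0.1, -1.2]
gripper_width: 32.0
clock 14.55 pos [640.3 -73.9 206.6] psi -175.27 tilt 0.25 F [ 0.7  0.1 -1.2] w 32.0 j [ 0.14  0.61 -0.16 -0.   -0.81 -0.05]
shift [-0.4  0.2  9.6] spin 0.0
```

View pics/s11.png

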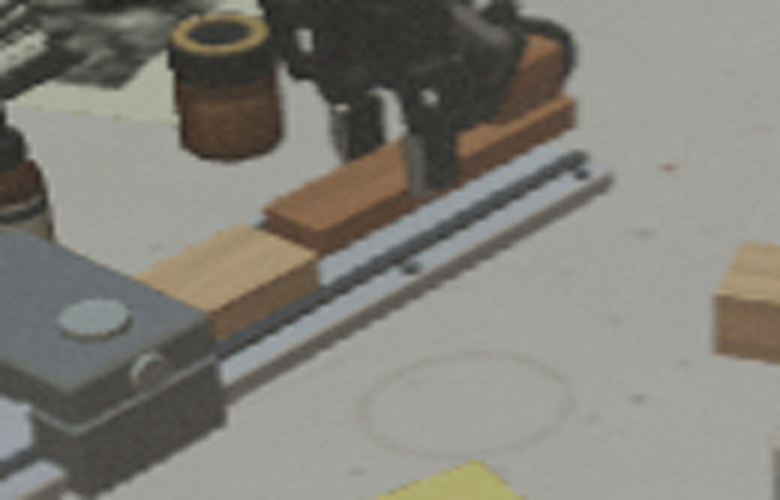

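View pics/w11.png

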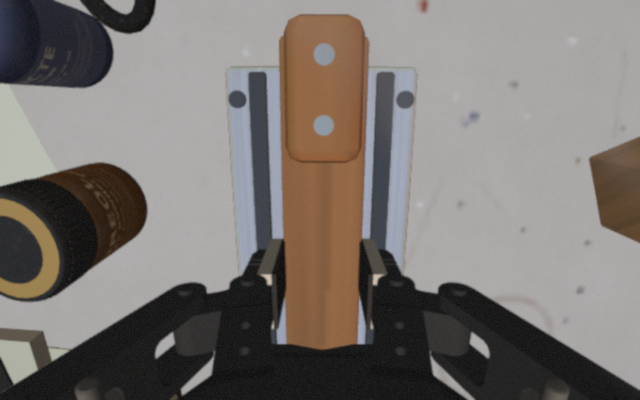

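```bash
python3 -m jog '[[[0,0,4,0],[0,0,7,0],[0,0,9,0],[0,0,9.5,0],[0,0,9.5,0]]]' 20;python3 -m jog '[[[0,0,0,0],[0,0,0,0],[0,0,0,0],[0,0,-8,0],[0,0,-20,0]]]' 60;python3 -m jog '[[[0,0,-40,0],[0,0,-60,0],[0,0,-60,0],[0,0,-60,0],[0,0,-60,0]]]' 60; python3 - <<'E'
from h import *
p,d=arm.get_image("scene");a=cv2.resize(p[170:270,200:330],None,fx=6,fy=5,interpolation=cv2.INTER_CUBIC);cv2.imwrite("pics/s12.png",a)
c=arm.camera_params("wrist");p,d=arm.get_image("wrist");cv2.imwrite("pics/w12.png",p)
W=world(c,d)
m=(d>0)&(W[...,2]>55)&(W[...,2]<72)&(abs(W[...,0]-650)<40)&(W[...,1]>-190)&(W[...,1]<-100);q=W[m]
bb=p[m].astype(int);q=q[(bb[:,2]-bb[:,0])>25]
print(len(q),np.percentile(q[:,0],[1,50,99]).round(1),np.percentile(q[:,1],[1,50,99]).round(1),np.median(q[:,2]).round(1),cv2.minAreaRect(q[:,:2].astype(np.float32)))
go(645,-140,210,184.7)
E
```

```text
clock: 15.28
position: [640.4, -73.8, 197.6]
ee_rot: [0.736, -0.677, -0.002, -0.0]
contact_force: [0.3, -1.0, -0.2]
gripper_width: 32.0
clock: 15.9
position: [640.5, -73.9, 218.1]
ee_rot: [0.736, -0.677, -0.002, 0.0]
contact_force: [0.2, 0.3, 0.4]
gripper_width: 60.4
clock: 16.52
position: [640.3, -74.0, 276.8]
ee_rot: [0.736, -0.677, -0.003, 0.001]
contact_force: [0.1, 0.2, 0.4]
gripper_width: 59.8
3413 [633.3 645.4 657.3] [-165.6 -145.2 -123.5] 63.0 ((645.3272705078125, -144.51837158203125), (24.07782554626465, 43.31962203979492), 5.357544898986816)
clock 16.62 pos [640.5 -74.  277. ] psi -175.27 tilt 0.31 F [-0.2  0.1 -0.4] w 59.5 j [ 0.13  0.53 -0.1  -0.   -0.95 -0.05]
shift [66.3  0.6 66.8] spin 0.0
```

View pics/s12.png

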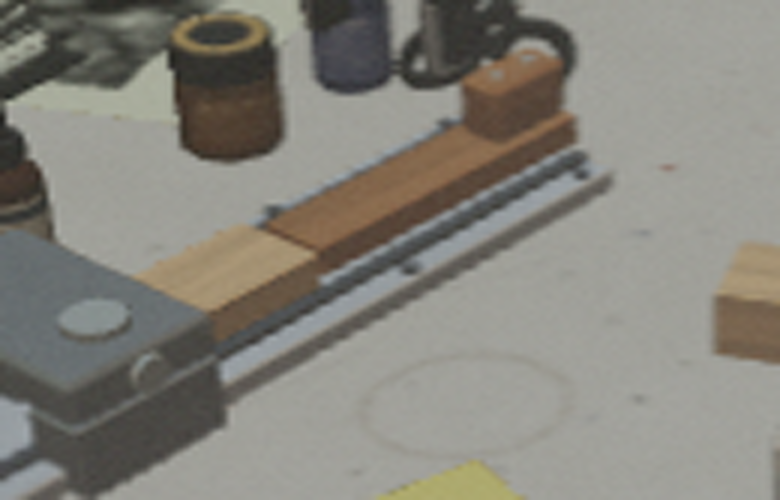

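View pics/w12.png

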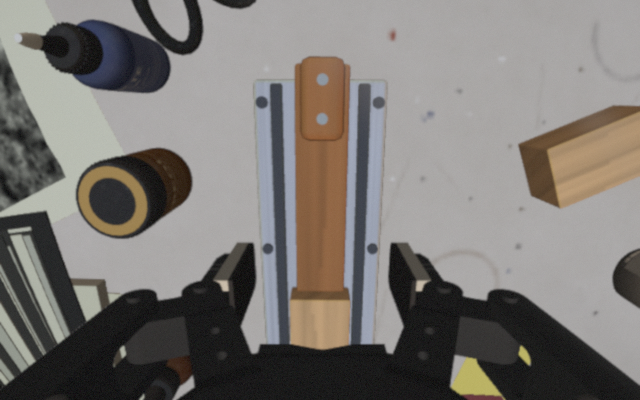

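```bash
python3 -m jog '[[[40,0.4,0,0],[70.8,0.7,15,0],[70.8,0.7,40,0],[70.8,0.7,60,0],[70.8,0.7,64,0]]]' 60;python3 -m jog '[[[0,0,0.5,0],[0,0,0.5,0],[0,0,0.5,0],[0,0,0.5,0],[0,0,0.5,0]]]' 12; python3 - <<'E'
from h import *
go(645.3,-144.5,213,184.7)
p,d=arm.get_image("scene");a=cv2.resize(p[150:270,200:330],None,fx=6,fy=5,interpolation=cv2.INTER_CUBIC);cv2.imwrite("pics/s13.png",a)
E
```

```text
clock: 17.25
position: [644.7, -144.7, 210.6]
ee_rot: [0.736, -0.677, -0.004, 0.002]
contact_force: [-0.1, 1.2, 0.1]
gripper_width: 60.3
clock: 17.88
position: [645.0, -144.5, 211.0]
ee_rot: [0.736, -0.677, -0.004, 0.002]
contact_force: [-0.5, 0.4, 3.2]
gripper_width: 22.8
clock 17.88 pos [ 645.  -144.5  211. ] psi -175.27 tilt 0.46 F [-0.5  0.4  3.2] w 22.8 j [ 0.02  0.62 -0.11 -0.   -0.84  0.06]
shift [-0.  -0.3 -2. ] spin 0.0
```

View pics/s13.png

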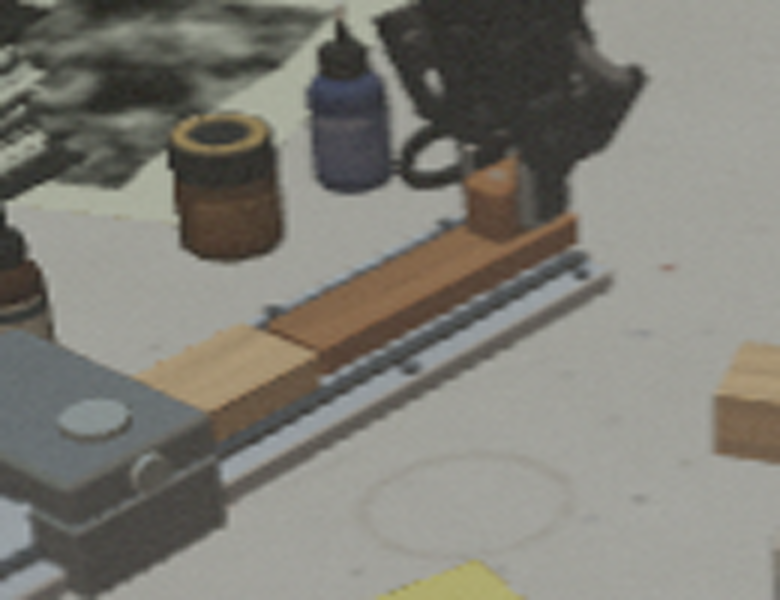

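```bash
python3 -m jog '[[[-6,0,0,0],[-16,0,0,0],[-28,0,0,0],[-40,0,0,0],[-50,0,0,0]]]' 12; python3 - <<'E'
from h import *
go(625.5-0.0802*-82,112-.9968*82,211,184.7)
p,d=arm.get_image("scene");a=cv2.resize(p[150:270,150:330],None,fx=4.4,fy=4.4,interpolation=cv2.INTER_CUBIC);cv2.imwrite("pics/s14.png",a)
E
```

```text
clock: 18.55
position: [640.7, -93.6, 211.0]
ee_rot: [0.736, -0.677, -0.004, 0.002]
contact_force: [0.4, -1.3, 1.1]
gripper_width: 22.9
clock 18.55 pos [640.7 -93.6 211. ] psi -175.23 tilt 0.49 F [ 0.4 -1.3  1.1] w 22.9 j [ 0.1   0.61 -0.15 -0.   -0.82 -0.02]
shift [-124.1   -1.7    0.3] spin 0.1
```

View pics/s14.png

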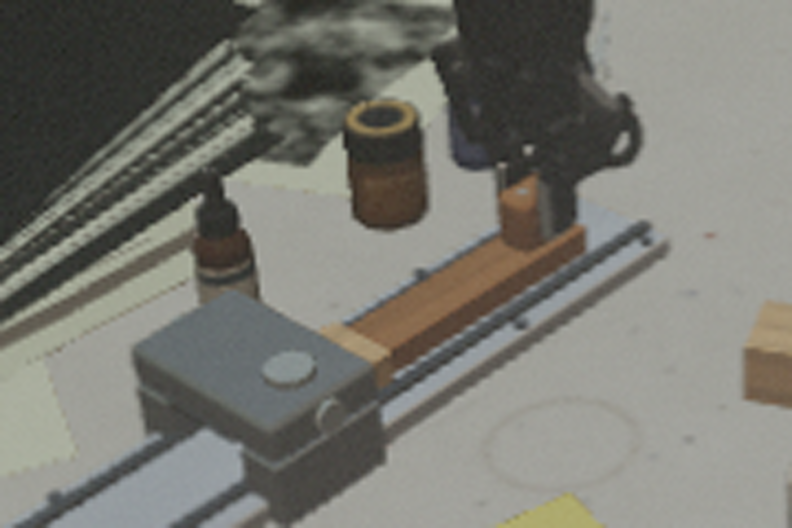

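```bash
python3 -m jog '[[[-10,0,0,0],[-24,-0.2,0,0],[-38,-0.3,0,0],[-52,-0.4,0,0],[-64,-0.5,0,0]]]' 12; python3 -m jog '[[[-12,0,0,0],[-26,-0.1,0,0],[-40,-0.2,0,0],[-52,-0.2,0,0],[-60,-0.2,0,0]]]' 12; python3 - <<'E'
from h import *
go(625.5-0.0802*-82,112-.9968*82,211,184.7)
p,d=arm.get_image("scene");a=cv2.resize(p[170:310,110:290],None,fx=4.2,fy=4.2,interpolation=cv2.INTER_CUBIC);cv2.imwrite("pics/s15.png",a)
c=arm.camera_params("scene");W=world(c,d)
m=(d>0)&(W[...,2]>28)&(W[...,2]<40)&(abs(W[...,0]-615)<30)&(W[...,1]>150)&(W[...,1]<300);q=W[m]
if len(q): print(len(q),np.percentile(q[:,0],[1,99]).round(1),np.percentile(q[:,1],[1,99]).round(1),np.median(q[:,2]))
E
```

```text
clock: 19.23
position: [635.6, -27.6, 211.0]
ee_rot: [0.736, -0.677, -0.004, 0.002]
contact_force: [-0.9, -0.8, -0.9]
gripper_width: 23.1
clock: 19.85
position: [630.6, 33.1, 211.0]
ee_rot: [0.736, -0.676, -0.004, 0.002]
contact_force: [0.1, -0.9, -0.4]
gripper_width: 22.7
clock 19.85 pos [630.6  33.1 211. ] psi -175.14 tilt 0.54 F [ 0.1 -0.9 -0.4] w 22.7 j [ 0.31  0.58 -0.19 -0.01 -0.8  -0.22]
shift [ 3.  -1.3 -0. ] spin 0.2
673 [593.5 638.6] [151.3 244.8] 34.88621812438632
```

View pics/s15.png

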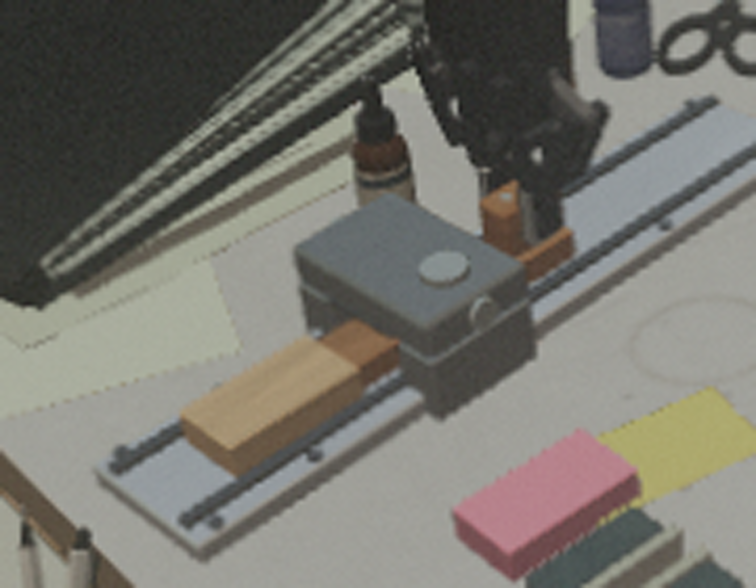

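```bash
python3 -m jog '[[[12,0,0,0],[28,0,0,0],[46,0,0,0],[64,0,0,0],[80,0,0,0]]]' 12; python3 -m jog '[[[16,0,0,0],[32,0,0,0],[50,0,0,0],[65,0,0,0],[75,0,0,0]]]' 12; python3 - <<'E'
from h import *
go(548,-150,270,184.7)
p,d=arm.get_image("scene");a=cv2.resize(p[150:310,110:330],None,fx=3.6,fy=3.6,interpolation=cv2.INTER_CUBIC);cv2.imwrite("pics/s16.png",a)
E
```

```text
clock: 20.52
position: [637.6, -47.7, 211.0]
ee_rot: [0.736, -0.677, -0.004, 0.002]
contact_force: [-1.2, 1.0, 0.6]
gripper_width: 23.1
clock: 21.15
position: [644.1, -123.4, 211.0]
ee_rot: [0.736, -0.677, -0.004, 0.001]
contact_force: [0.1, 2.1, 2.6]
gripper_width: 22.7
clock 21.15 pos [ 644.1 -123.4  211. ] psi -175.18 tilt 0.47 F [0.1 2.1 2.6] w 22.7 j [ 0.06  0.62 -0.13 -0.   -0.84  0.03]
shift [ 18.3  98.4 -58.4] spin 0.1
```

View pics/s16.png

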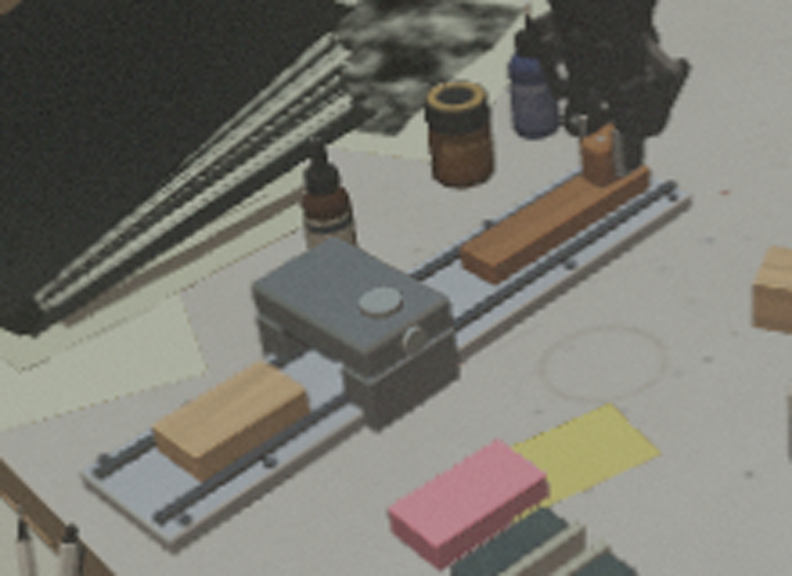

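The blank lies flat on the outfeed, clear of the guard, and the stick is out. Next I'll lift the stick, move it over and lay it down.

```bash
python3 -m jog '[[[0,0,-25,0],[0,0,-50,0],[0,0,-60,0],[0,0,-60,0],[0,0,-60,0]]]' 12; python3 -m jog '[[[8,40,0,0],[16,80,0,0],[18,98,0,0],[18,98,0,0],[18,98,0,0]]]' 12; python3 - <<'E'
from h import *
go(548,-150,198,184.7)
E
```

```text
clock: 21.82
position: [644.1, -124.3, 269.5]
ee_rot: [0.736, -0.677, -0.005, 0.002]
contact_force: [-0.4, -0.2, -1.6]
gripper_width: 23.1
clock: 22.45
position: [548.7, -150.3, 270.1]
ee_rot: [0.736, -0.677, -0.005, 0.002]
contact_force: [-0.6, 0.2, -0.2]
gripper_width: 23.0
clock 22.45 pos [ 548.7 -150.3  270.1] psi -175.21 tilt 0.59 F [-0.6  0.2 -0.2] w 23.0 j [ 0.02  0.42 -0.3  -0.   -0.85  0.07]
shift [-0.1 -0.1 72.1] spin 0.1
```

```bash
python3 -m jog '[[[0,0,30,0],[0,0,55,0],[0,0,66,0],[0,0,69,0],[0,0,69,0]]]' 12; python3 - <<'E'
from h import *
go(548,-150,198,184.7)
p,d=arm.get_image("side");a=cv2.resize(p[150:290,220:420],None,fx=4,fy=4,interpolation=cv2.INTER_CUBIC);cv2.imwrite("pics/s17.png",a)
E
```

```text
clock: 23.08
position: [548.5, -150.0, 201.5]
ee_rot: [0.736, -0.677, -0.004, 0.002]
contact_force: [-0.0, 0.3, -1.0]
gripper_width: 23.0
clock 23.07 pos [ 548.5 -150.   201.5] psi -175.19 tilt 0.53 F [-0.   0.3 -1. ] w 23.0 j [ 0.02  0.52 -0.36 -0.   -0.7   0.07]
shift [-0.1  0.5  3.5] spin 0.1
```

View pics/s17.png

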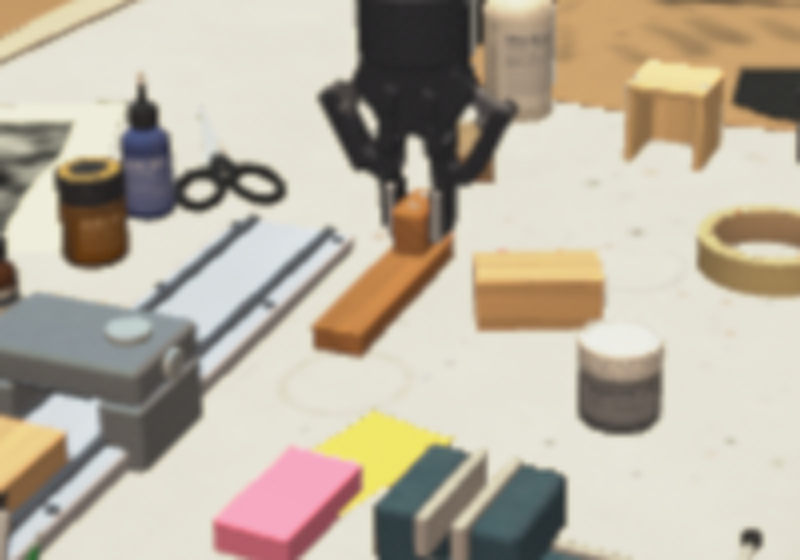

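```bash
python3 -m jog '[[[0,0,1.5,0],[0,0,3,0],[0,0,4,0],[0,0,4.3,0],[0,0,4.3,0]]]' 12; python3 -m jog '[[[0,0,0,0],[0,0,0,0],[0,0,0,0],[0,0,-4,0],[0,0,-15,0]]]' 50;python3 -m jog '[[[0,0,-30,0],[0,0,-80,0],[0,0,-120,0],[0,0,-120,0],[0,0,-120,0]]]' 50; python3 - <<'E'
from h import *
go(548,-150,198,184.7)
p,d=arm.get_image("side");a=cv2.resize(p[150:300,180:380],None,fx=4,fy=4,interpolation=cv2.INTER_CUBIC);cv2.imwrite("pics/s18.png",a)
p,d=arm.get_image("scene");cv2.imwrite("pics/c18.png",cv2.resize(p[140:320,120:440],None,fx=2.5,fy=2.5,interpolation=cv2.INTER_CUBIC))
c=arm.camera_params("scene");W=world(c,d)
O,Z=ortho(W,p,d,200,800,-400,400,1)
cv2.imwrite("pics/z18.png",cv2.applyColorMap(np.nan_to_num((np.clip(Z,-10,75)+10)*3).astype(np.uint8),cv2.COLORMAP_JET))
m=(d>0)&(W[...,2]>31)&(W[...,2]<40)&(abs(W[...,0]-615)<30)&(W[...,1]>150)&(W[...,1]<300);q=W[m]
print(np.percentile(q[:,2],[1,50,99]),cv2.minAreaRect(q[:,:2].astype(np.float32)))
for a,b in((-80,-20),(-125,-80),(-165,-125)):
    m=(d>0)&(W[...,2]>10)&(W[...,2]<60)&(abs(W[...,0]-545)<30)&(W[...,1]>a)&(W[...,1]<b);q=W[m];print(a,b,np.percentile(q[:,2],[5,50,95]).round(1))
E
```

```text
clock: 23.75
position: [548.5, -150.1, 197.5]
ee_rot: [0.736, -0.677, -0.004, 0.002]
contact_force: [0.3, 0.3, -0.4]
gripper_width: 23.0
clock: 24.38
position: [548.5, -150.1, 212.6]
ee_rot: [0.736, -0.677, -0.004, 0.002]
contact_force: [0.2, 1.3, -0.4]
gripper_width: 50.2
clock: 25.0
position: [549.1, -150.3, 332.7]
ee_rot: [0.736, -0.677, -0.005, 0.002]
contact_force: [-0.4, 0.3, -1.1]
gripper_width: 50.0
clock 25.0 pos [ 549.1 -150.3  332.7] psi -175.21 tilt 0.59 F [-0.4  0.3 -1.1] w 50.0 j [ 0.02  0.35 -0.23 -0.   -1.    0.07]
shift [ 1.000e-01 -3.000e-01  1.347e+02] spin 0.1
[31.16923773 35.07844229 38.14804816] ((617.5938720703125, 206.0416259765625), (48.659202575683594, 81.38153076171875), 3.9357481002807617)
-80 -20 [11.4 18.8 21.3]
-125 -80 [11.8 19.1 20.8]
-165 -125 [14.1 34.8 52. ]
```

View pics/s18.png

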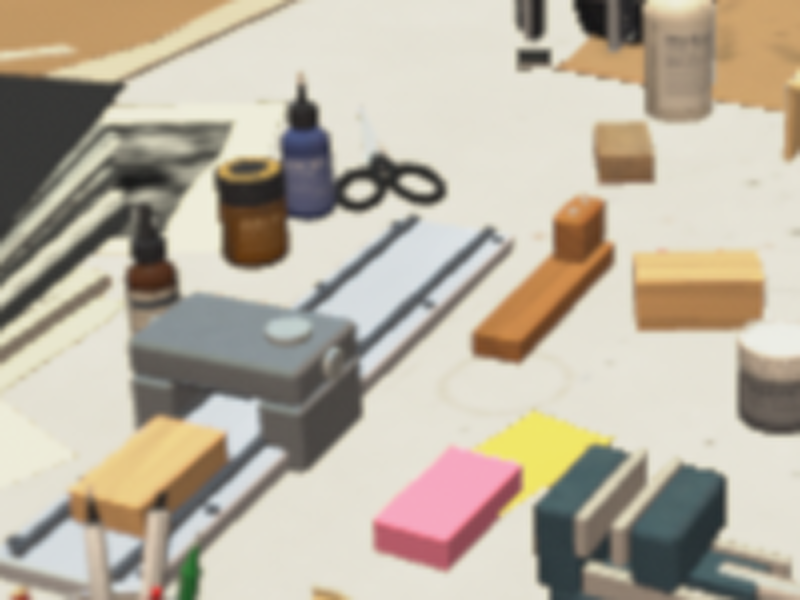

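View pics/c18.png

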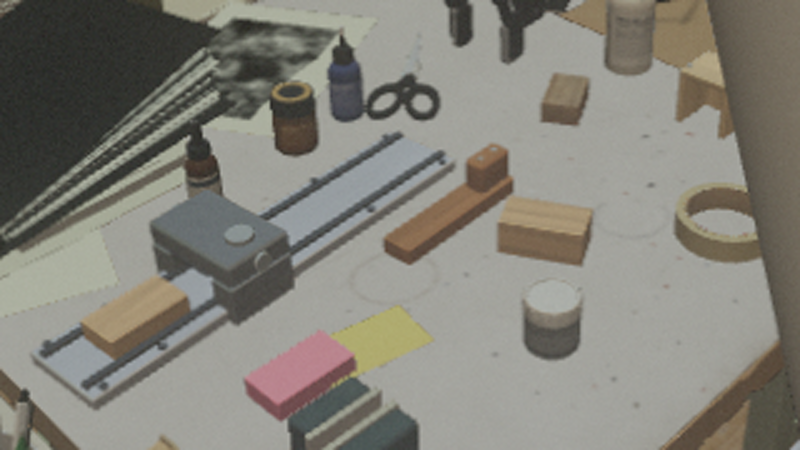

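View pics/z18.png

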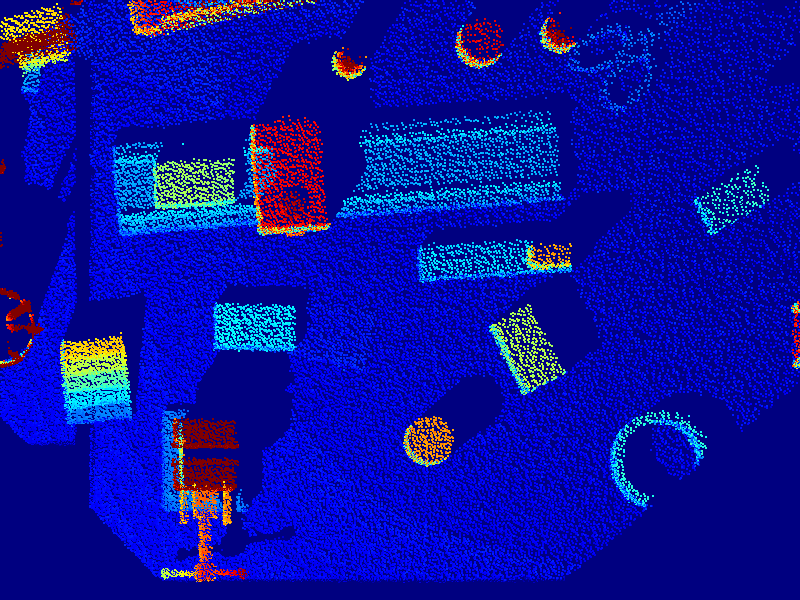

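```bash
python3 -c "
from bench import arm
print(arm.job_done())"
```

```text
the job is handed in; nothing more can be done
None
```

The job is done and handed in at about 25 s on the robot's clock, well under the 72 s limit.

- **Blank to infeed:** I laid the thin blank flat between the infeed rails, about 5 mm before the guard, and let go.
- **Stick to channel:** I drew the push stick about 80 mm out of the dock by its shaft. I laid it in the channel behind the blank, nose to the blank and handle up, and let go.
- **Feed:** I took the stick by its upright handle and pushed the blank under the guard onto the outfeed. The fingers never touched the blank after I first released it.
- **Stick to bench:** I drew the stick straight back, lifted it clear, and laid it flat on the bench beside the infeed table, handle up.

**Last checks:**
- The blank's top reads about 35 mm. The nominal height is 34 mm, and the scene camera reads about 1 mm high on the bench.
- The blank is centred within about 1 mm between the rails, with its rear about 18 mm past the guard.
- The stick lies flat, with its shaft top at about 19 mm.
- The thick blank, the pink look-alike, the jars, the tape and the sanding block show no visible shift in the final pictures.
- The highest force printed after any move was about 8 N, while the gripper closed on the blank. I did not log forces during the moves themselves.

No check failed or disagreed.

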